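# Pump up the pressure sprayer

### The arm

A 7-joint arm with a two-finger parallel gripper is mounted at the origin on the work surface. World frame = base frame: x ahead of the robot, y to its left, z up, the work surface at z = 0. Lengths are in m, angles in rad, forces in N, time in s.
With the tool pointing down it reaches from about 0.4 to 0.85 m from the base axis. Payload 4.4 kg.
Tool frame: the origin (TCP) lies at the very end of the fingers, on their centre line; the grasp point (between the pads) lies env.hold_point_z behind it (env.hold_point_z is the distance from the TCP to the grasp point, in m); z points along the fingers, y is the line along which they close (so a half turn about z gives the same grasp; the last joint's range is limited). The gripper opens to 94 mm and grips with 3 to 60 N. Pads are 16 mm wide; open, the fingers measure 119 mm over their backs; the gripper's body (75 mm by 177 mm) begins 78 mm behind the grasp point.
Start: joints at [1.073, 0.628, 0.038, 1.517, -0.027, 0.996, -0.02], TCP at [0.272, -0.59, 0.205] pointing down, gripper open.
Joint ranges: [-3.06, 3.06], [-0.37, 2.12], [-1.25, 1.32], [0.18, 2.47], [-1.1, 4.24], [0.23, 1.98], [-2.94, 2.94]. Speed limits (rad/s): [2.57, 2.57, 3.14, 3.14, 3.14, 3.14, 3.14].

### API

Orientations are given as a unit quaternion [w, x, y, z].
In Python, from bench import env gives the robot as it stands. The module is installed in compiled form; this text tells all that it offers.
- The arm moves only by the tool arm_command, never from a script. Its argument "targets" is a list that holds one entry, the list of rows, each a list of 7 numbers: the shift along the tool's x, y, z in mm, then the turn, a rotation vector about the tool's x, y, z in degrees, then the opening, from 0 (shut) to 1 (fully open). In form: [[[tx, ty, tz, wx, wy, wz, hand], ...]]. A call has 1 to 20 rows; each row shifts and turns the commanded pose from where the row before left it, along the tool's axes as they then stand; what a row does not reach is not made up. A row lasts 1/12 s, in which the tool goes at most 41.7 mm and 7.16 degrees, less where a joint would pass 70% of its speed; a pose out of reach is approached as far as the arm can. A call is refused whole if a number of a shift passes 41.7 or a number of a turn 7.16, either way. A call with a gripper value outside its range is refused whole. The fingers move at their own pace and stop on an object; "newtons" is the grip in N (left out, the last holds). Time passes only in rows, so rows that do not move let the fingers close. It gives the time, the measured TCP pose, the force, the opening and the grip force at its end, in the units of the state.
- env.sense(): the state, without advancing time (a new reading comes with each control period).
- env.read_camera(name): name is "side" or "top"; returns (picture, depth): 480x640x3 uint8, red, green, blue; 480x640 float32, m along the optical axis (not along the pixel's ray), 0 where there is no reading.
- env.camera_params(name): a dict with "fx", "fy", "cx", "cy" (pixels), "k1" (the pictures are not rectified: a ray, as slopes to the right and down, at radius r is drawn at 1 + k1 r^2 times it, then the intrinsics apply), "origin" and "attitude" of the camera in the world. Camera axes: x right, y down, z forward; pixel columns grow to the right and rows downward; lengths in m; the calibration is good to about 2 mm. A picture is of the moment at which its call begins. camera_params takes no time and is no camera call.
- env.finish_job(): hands the job in; it is judged then, once.
The state is a dict: "time_s": time; "joint_positions": joint angles; "qvel": joint speeds; "joint_efforts": joint torques, N m; "tool_pos": TCP position; "tcp_rot": TCP orientation; "force": force on the tool from outside, world axes, zero at the start; "moment": the same for the moment, N m; "gripper_width": finger opening in m; "finger_force": force on a finger pad.
Only numpy, scipy, OpenCV 4.12 (cv2) and the standard library are available. Lean on these libraries where they do the work, as an engineer would, in place of code of your own. Each camera call takes 0.05 s, during which the arm holds its last target. There are 200 camera calls.

### The job

Pump up the pressure sprayer that stands among the things on the modelling table, so that it is ready to spray: with the fingertips push the black knob on its top all the way down and let it spring all the way back up, again and again, until the white gauge pin beside it stands fully out with all three of its black rings showing; then take the hand away. Only push the knob: do not touch the gauge pin, do not lift, tip or shove the sprayer, and leave the glue dispenser and everything else on the table alone.

Things in the scene. Friction and masses are not known exactly. Their poses are not given: they have to be found in the camera images.
- sprayer: Pump-up pressure sprayer, 1 litre, standing loose on the table, 0.9 kg: opaque white plastic tank 104 mm across and 172 mm high, black ribbed collar, grey head up to 208 mm, black pump guide up to 220 mm. Origin: centre of its underside, z up. Its +x side carries the gauge (42 mm from the pump axis), its +y side the nozzle (tip 85 mm from the axis, 198 mm up), its -y side the grip loop and thumb trigger (out to 93 mm, up to 217 mm). The pump axis is its z axis.
- plunger (a joint): How far the pump knob is pushed down, m: 0 fully up, 0.040 at the bottom stop. A spring brings it back by itself; it takes about 4 N to start and 11 N at the bottom. Each full stroke adds pressure; strokes shorter than about 32 mm (not pushed right down, or not let up again) add little or nothing.
- knob_top (a point): Centre of the flat top of the pump knob, a black disc 44 mm across and 18 mm thick on a 13 mm metal rod on the sprayer's axis; 290 mm above the table when fully up, 250 mm when fully down. The point moves with the knob.
- gauge_pin: The pressure gauge's piston: a round white plastic pin, 11 mm across with a 13 mm cap, that rises out of a grey boss 21 mm across on the sprayer's +x side, 42 mm from the pump axis; boss top 206 mm above the table. Origin: underside of the pin's cap (level with the boss top when the gauge reads 0); the cap is 3 mm thick. Three black rings lie 4, 12 and 20 mm below the origin, each 2 mm wide: when the pin is fully out all three show.
- gauge (a joint): How far the gauge pin stands out, m: 0 in, 0.024 fully out. It starts between 0 and 0.008. Every full stroke of the plunger raises it by about 4 mm (the first by 1 to 7 mm), so 3 to 7 strokes are needed; it stays where it is between strokes and further strokes at full pressure do no harm.
- glue_bottle: Glue dispenser, loose: white bottle 68 mm across with a paper label and a small grey pump head with a spout, 191 mm high, 0.45 kg. Not to be used. It may stand on either side, in the place that the sprayer has left free. Origin: centre of its underside.
- glue_pump (a joint): How far the glue dispenser's pump head is pressed down, m (0 up, 0.016 down). To be left at 0.
- cup_a: White plastic cup, 74 mm across, 88 mm high, 30 g, standing between the sprayer and the glue dispenser. Origin: centre of its underside.
- cup_b: A second such cup, at the left. Origin: centre of its underside.
- water_bottle: Blue bottle, 76 mm across, 250 mm high, at the right. Origin: centre of its underside.
- tape: Cardboard-coloured roll of tape lying flat behind the cup, 100 mm across, 25 mm high. Origin: centre of its underside.
- phone: Black phone lying flat, 150 x 72 x 9 mm. Origin: centre of its underside.
- scale_ruler: Aluminium scale ruler, 310 mm long, 14 mm high, lying across in front of the robot. Origin: centre of its underside.
- scissors: Scissors with yellow handles lying flat, 180 mm long, 12 mm high. Origin: near the pivot, on the table.

How it is judged:
By the outcome, as a careful person would: the job done as asked, in the order asked, and still so for the second after the job is handed in, with the robot touching nothing.
It also fails if it takes over 48 s, if anything falls off the work surface, if the arm or the gripper's body presses on something with over 40 N, if the wrist force passes 120 N, or if a joint passes its speed limit or range.

## Working session

There is one attempt and no reset: what is moved stays moved. The work goes in short steps, Python scripts to look and compute and a tool call to move; the robot and the scene stay as the last step left them, time stands still between calls to the robot, and variables do not carry over. Pictures are saved under pics/ and viewed, at most 10 in all, crops included, and the job is handed in when it is done.

Besides the shell and the picture viewer there is one more tool, called after "Emit:" as name(argument=value, ...), one argument or row to a line, values as JSON. arm_command: Moves the arm, as the interface text tells. Its arguments: {"type":"object","properties":{"targets":{"type":"array","items":{"type":"array","items":{"type":"array","items":{"type":"number"}}}},"newtons":{"type":"number"}},"required":["targets"]}

```bash
mkdir -p pics; cat > h.py <<'E'
from bench import env
import numpy as np, cv2
from scipy.spatial.transform import Rotation as R
def rot(a):
    a=np.array(a,float)
    return a if a.shape==(3,3) else R.from_quat(a,scalar_first=True).as_matrix()
def cloud(n):
    im,d=env.read_camera(n); p=env.camera_params(n)
    v,u=np.mgrid[0:480,0:640]
    x=(u-p['cx'])/p['fx']; y=(v-p['cy'])/p['fy']
    a,b=x.copy(),y.copy()
    for _ in range(8):
        s=1+p['k1']*(a*a+b*b); a,b=x/s,y/s
    P=np.stack([a*d,b*d,d],-1)@rot(p['attitude']).T+np.array(p['origin'])
    P[d==0]=np.nan
    return im,P
def save(im,f): cv2.imwrite('pics/'+f,cv2.cvtColor(im,cv2.COLOR_RGB2BGR))
E
python3 - <<'E'
from h import *
for n in('side','top'):
    im,P=cloud(n); save(im,n+'0.png'); print(n,env.camera_params(n))
    np.save(n+'0.npy',P)
    m=(P[...,2]>.275)&(P[...,2]<.3)
    k,l,s,c=cv2.connectedComponentsWithStats(m.astype(np.uint8))
    for i in range(1,k):
        if s[i,4]>30: print(s[i],c[i],np.median(P[l==i],0),P[l==i].min(0),P[l==i].max(0))
s=env.sense();print(s['tool_pos'],s['tcp_rot'],s['gripper_width'],s['time_s'],s['force'])
E
```

```text
side {'fx': 529.3028200089308, 'fy': 529.3028200089308, 'cx': 330.1134641354651, 'cy': 244.1997491628503, 'k1': -0.15983034548931144, 'origin': array([-0.17180248,  1.01861446,  1.06959949]), 'attitude': array([ 0.13164755, -0.27351362,  0.84598317, -0.43837393])}
[   0    3  516  104 2134] [236.48500469  44.28303655] [ 2.29230475 -1.34143498  0.28738157] [ 0.80295144 -2.47464411  0.27500234] [2.33622095 0.11710963 0.29999797]
[564  48  76  23 309] [601.84466019  58.86407767] [ 0.2482481  -2.42921408  0.28728681] [ 0.01867853 -2.47010189  0.27502321] [ 0.48618175 -2.3940538   0.29991746]
[494 171   8   6  33] [497.36363636 173.72727273] [ 0.24453158 -0.53599536  0.28193867] [ 0.23397212 -0.54440142  0.27500232] [ 0.25696727 -0.51444666  0.29985342]
[355 194  15  11 143] [361.90909091 198.95104895] [ 0.50882635 -0.12346442  0.2871376 ] [ 0.49018658 -0.15264393  0.27509572] [ 0.53382147 -0.10500909  0.29242135]
[488 269  60  43 658] [516.18693009 300.97264438] [-0.02048374  0.03884475  0.28352871] [-0.08378471 -0.0213377   0.27503785] [0.07658022 0.08268507 0.29998095]
top {'fx': 439.96964037580545, 'fy': 439.96964037580545, 'cx': 325.9290486176487, 'cy': 241.12931368100945, 'k1': -0.07239061548179293, 'origin': array([ 0.34938362, -0.01151332,  1.2466964 ]), 'attitude': array([-0.05649253,  0.7093318 , -0.69922757,  0.06883167])}
[363 235  20  20 309] [372.19093851 244.61165049] [ 0.51473845 -0.12965912  0.2883458 ] [ 0.49491158 -0.15206164  0.27638759] [ 0.53755634 -0.10923145  0.29358532]
[271 450  52  30 143] [296.7972028  463.74125874] [0.05532843 0.02696791 0.28747171] [ 0.02394501 -0.0246636   0.2750659 ] [0.07927723 0.07908745 0.29988491]
[ 0.27181481 -0.58978389  0.20465977] [-8.21557810e-04  9.76782142e-01  2.14233370e-01 -1.87280443e-04] 0.0938882723434445 0.1 [ 0.71149245  0.29768966 -0.05112176]
```

View pics/side0.png

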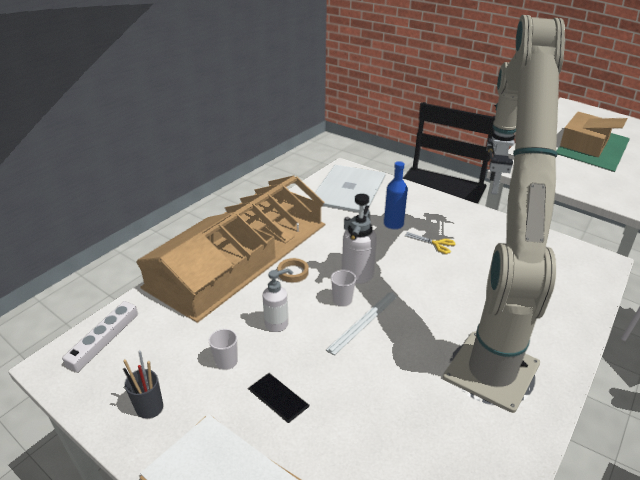

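View pics/top0.png

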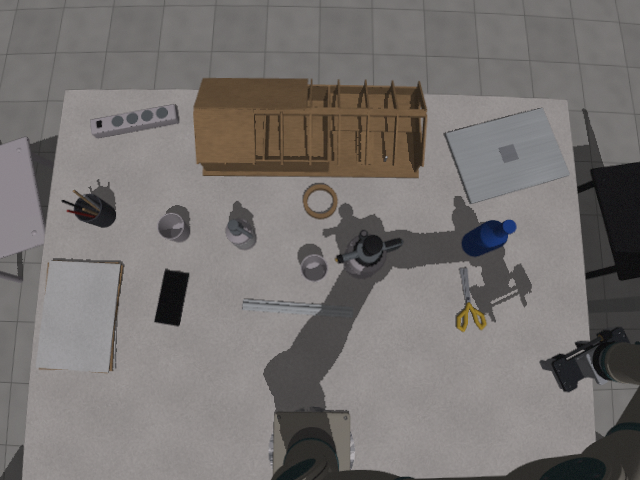

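```bash
python3 - <<'E'
from h import *
a=cv2.imread('pics/top0.png')[200:290,320:420]; b=cv2.imread('pics/side0.png')[180:290,320:420]
f=lambda x:cv2.resize(x,(400,int(x.shape[0]*4)),interpolation=cv2.INTER_CUBIC)
c=np.zeros((440,800,3),np.uint8); A=f(a);c[:A.shape[0],:400]=A;c[:,400:]=f(b);cv2.imwrite('pics/z.png',c)
for n in('top','side'):
    P=np.load(n+'0.npy').reshape(-1,3); near=np.hypot(P[:,0]-.515,P[:,1]+.13)<.12
    for lo,hi in((.284,.296),(.19,.23)):
        Q=P[near&(P[:,2]>lo)&(P[:,2]<hi)]; print(n,lo,len(Q),cv2.minEnclosingCircle((Q[:,:2]*1000).astype(np.float32)),Q.mean(0))
        if lo==.19:
            w,v=np.linalg.eigh(np.cov(Q[:,:2].T));print(v[:,1],w)
P=np.load('top0.npy');Q=P[200:260,455:525].reshape(-1,3);Q=Q[Q[:,2]>.1];print('blue',Q.min(0),Q.max(0))
s=env.sense();T=rot(s['tcp_rot']);print(T,env.hold_point_z)
print('shift mm',T.T@(np.array([.515,-.13,.33])-s['tool_pos'])*1000)
E
```

```text
top 0.284 290 ((516.245361328125, -130.44593811035156), 21.87273597717285) [ 0.51598669 -0.13037619  0.28842958]
top 0.19 666 ((515.247314453125, -131.52928161621094), 85.42517852783203) [ 0.51533018 -0.12533642  0.20625326]
[-0.2854136   0.95840444] [0.00029673 0.00185251]
side 0.284 102 ((511.2736511230469, -130.09506225585938), 22.585100173950195) [ 0.51113596 -0.12833413  0.28800306]
side 0.19 440 ((508.20196533203125, -130.74325561523438), 87.59907531738281) [ 0.51126595 -0.11878122  0.20582908]
[-0.30804805  0.9513708 ] [0.00034729 0.00132978]
blue [ 0.53254906 -0.49452789  0.10022994] [ 0.60778881 -0.42226782  0.25460407]
[[ 9.08208056e-01  4.18518352e-01 -7.17874580e-04]
 [ 4.18518967e-01 -9.08206777e-01  1.52472255e-03]
 [-1.38541880e-05 -1.68520944e-03 -9.99998580e-01]] 0.0188
shift mm [ 413.28929317 -316.0125982  -124.81358108]
```

View pics/z.png

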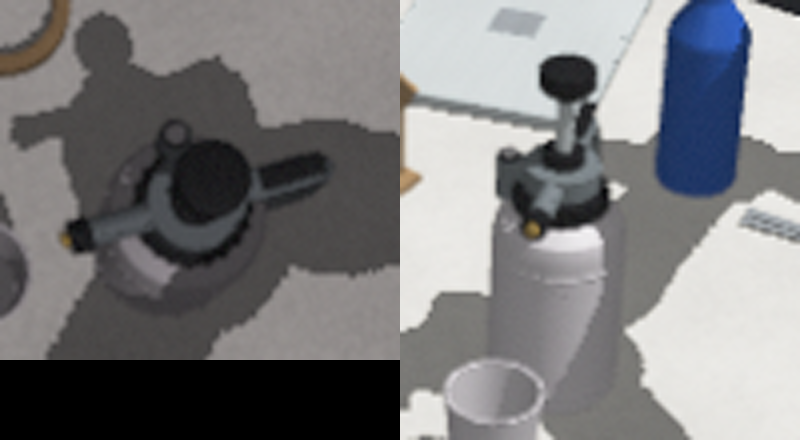

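Emit:
arm_command(
  targets=[
    [[20, -15, -25, 0, 0, 0, 0], [26, -20, -25, 0, 0, 0, 0], [26, -20, -25, 0, 0, 0, 0], [26, -20, -25, 0, 0, 0, 0], [26, -20, -25, 0, 0, 0, 0], [26, -20, 0, 0, 0, 0, 0], [26, -20, 0, 0, 0, 0, 0], [26, -20, 0, 0, 0, 0, 0], [26, -20, 0, 0, 0, 0, 0], [26, -20, 0, 0, 0, 0, 0], [26, -20, 0, 0, 0, 0, 0], [26, -20, 0, 0, 0, 0, 0], [26, -20, 0, 0, 0, 0, 0], [26, -20, 0, 0, 0, 0, 0], [26, -20, 0, 0, 0, 0, 0], [26, -20, 0, 0, 0, 0, 0], [3, -1, 0, 0, 0, 0, 0], [0, 0, 0, 0, 0, 0, 0], [0, 0, 0, 0, 0, 0, 0]],
  ],
)

```text
time_s: 1.68
tool_pos: [0.5143, -0.1312, 0.3301]
tcp_rot: [0.0, 0.977, 0.214, -0.001]
force: [-0.4, -1.2, -0.1]
gripper_width: 0.0006
finger_force: 0.0
```

```bash
cat > look.py <<'E'
from h import *
import sys
b,P=cloud('side');t,_=cloud('top')
f=lambda x:cv2.resize(x,(400,440),interpolation=cv2.INTER_CUBIC)
save(np.hstack([f(t[190:300,320:420]),f(b[160:270,310:410])]),sys.argv[1])
s=env.sense();T=rot(s['tcp_rot']);print(s['tool_pos'],s['time_s'],s['force'],s['gripper_width'],T.round(3).tolist(),s['joint_positions'])
print('shift',T.T@(np.array([.514,-.13,.29])-s['tool_pos'])*1000)
E
python3 look.py a1.png
```

```text
[ 0.51404751 -0.13228898  0.33028367] 1.7833 [-1.25064128 -0.28103476  0.48235539] 0.00021464830885605315 [[0.909, 0.416, -0.001], [0.416, -0.909, -0.001], [-0.001, 0.0, -1.0]] [ 0.26734033  0.33417946 -0.09625621  1.66409694  0.03567559  1.1457289
 -0.9800739 ]
shift [ 0.95582327 -2.11651275 40.28179216]
```

View pics/a1.png

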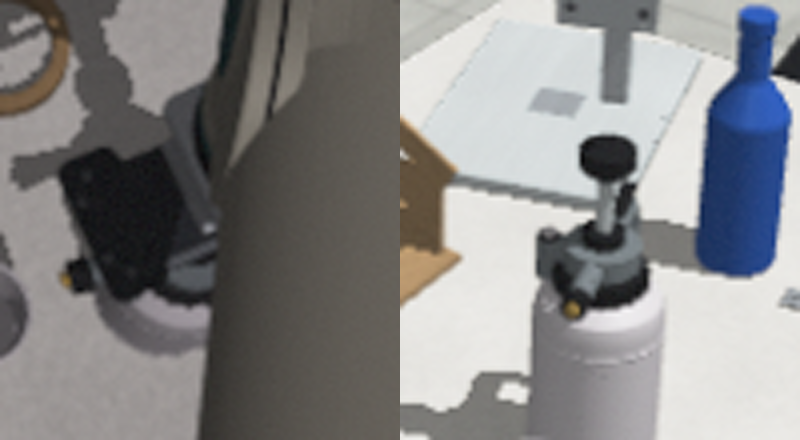

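Emit:
arm_command(
  targets=[
    [[1, -2, 15, 0, 0, 0, 0], [0, 0, 15, 0, 0, 0, 0], [0, 0, 10, 0, 0, 0, 0], [0, 0, 10, 0, 0, 0, 0], [0, 0, 10, 0, 0, 0, 0], [0, 0, 10, 0, 0, 0, 0], [0, 0, 8, 0, 0, 0, 0], [0, 0, 3, 0, 0, 0, 0], [0, 0, 0, 0, 0, 0, 0], [0, 0, 0, 0, 0, 0, 0]],
  ],
)

```text
time_s: 2.62
tool_pos: [0.515, -0.1297, 0.251]
tcp_rot: [0.001, 0.977, 0.213, 0.0]
force: [-3.0, -0.5, 10.5]
gripper_width: 0.0008
finger_force: 5.5
```

```bash
python3 look.py a2.png
```

```text
[ 0.51493295 -0.1296931   0.25098039] 2.7167 [-3.57545253 -0.27643462 11.35316094] 0.0005011164482122132 [[0.909, 0.417, 0.001], [0.417, -0.909, -0.001], [0.001, 0.002, -1.0]] [ 0.26117757  0.40528739 -0.09665884  1.7898039   0.04822087  0.94728949
 -0.99656188]
shift [ -0.95308967  -0.04305992 -39.0203096 ]
```

View pics/a2.png

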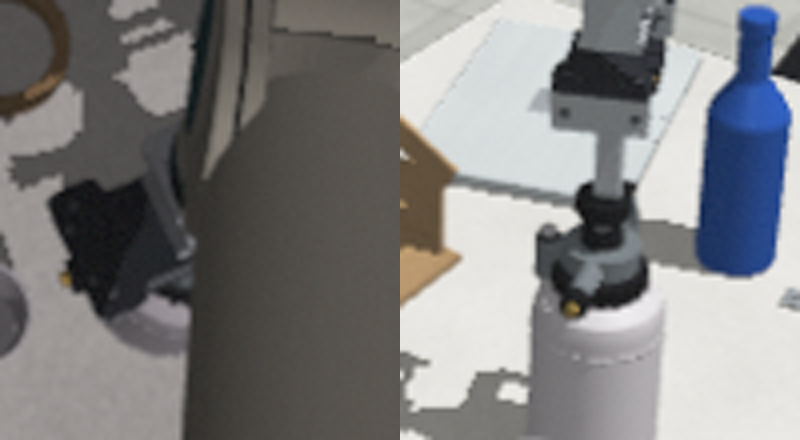

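Emit:
arm_command(
  targets=[
    [[0, 0, 3, 0, 0, 0, 0], [0, 0, 0, 0, 0, 0, 0], [0, 0, 0, 0, 0, 0, 0]],
  ],
)

```text
time_s: 2.97
tool_pos: [0.5162, -0.1299, 0.2504]
tcp_rot: [0.002, 0.977, 0.213, 0.002]
force: [-5.9, 0.9, 23.8]
gripper_width: 0.0003
finger_force: 12.2
```

Emit:
arm_command(
  targets=[
    [[0, 0, -10, 0, 0, 0, 0], [0, 0, -15, 0, 0, 0, 0], [0, 0, -15, 0, 0, 0, 0], [0, 0, -12, 0, 0, 0, 0], [0, 0, 0, 0, 0, 0, 0], [0, 0, 0, 0, 0, 0, 0]],
  ],
)

```text
time_s: 3.47
tool_pos: [0.5151, -0.1289, 0.2986]
tcp_rot: [0.0, 0.977, 0.214, 0.0]
force: [-0.2, 0.2, 0.4]
gripper_width: 0.0005
finger_force: 0.0
```

```bash
python3 look.py a3.png
```

```text
[ 0.51432871 -0.12850137  0.297467  ] 3.5667 [ 0.05395061 -0.13999773  0.20812081] 0.0007661400660886769 [[0.908, 0.418, -0.002], [0.418, -0.908, 0.0], [-0.001, -0.001, -1.0]] [ 0.26221086  0.36040083 -0.09872653  1.71955942  0.03978259  1.06514106
 -0.9890834 ]
shift [-0.91527311  1.23040282  7.4671547 ]
```

View pics/a3.png

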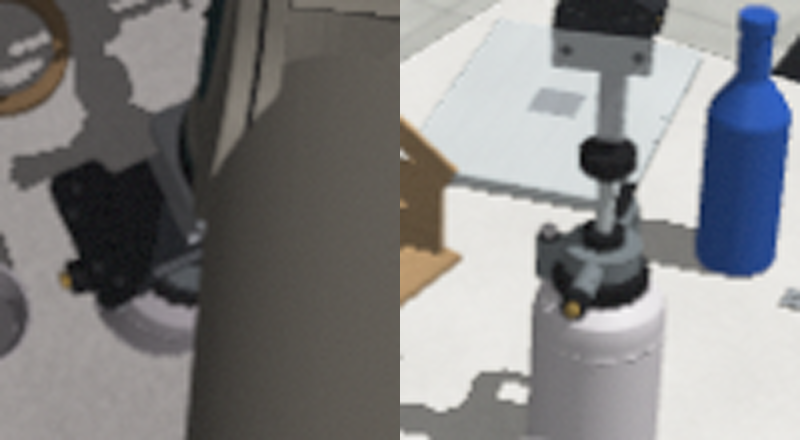

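Emit:
arm_command(
  targets=[
    [[-1, 1, 20, 0, 0, 0, 0], [0, 0, 20, 0, 0, 0, 0], [0, 0, 12, 0, 0, 0, 0], [0, 0, 0, 0, 0, 0, 0], [0, 0, 0, 0, 0, 0, 0], [0, 0, -16, 0, 0, 0, 0], [0, 0, -18, 0, 0, 0, 0], [0, 0, -18, 0, 0, 0, 0], [0, 0, 0, 0, 0, 0, 0], [0, 0, 0, 0, 0, 0, 0], [0, 0, 20, 0, 0, 0, 0], [0, 0, 20, 0, 0, 0, 0], [0, 0, 12, 0, 0, 0, 0], [0, 0, 0, 0, 0, 0, 0], [0, 0, 0, 0, 0, 0, 0]],
  ],
)

```text
time_s: 4.82
tool_pos: [0.5163, -0.13, 0.25]
tcp_rot: [0.001, 0.977, 0.214, 0.002]
force: [-6.1, 1.1, 31.3]
gripper_width: 0.0005
finger_force: 15.8
```

Emit:
arm_command(
  targets=[
    [[0, 0, -16, 0, 0, 0, 0], [0, 0, -18, 0, 0, 0, 0], [0, 0, -18, 0, 0, 0, 0], [0, 0, 0, 0, 0, 0, 0], [0, 0, 0, 0, 0, 0, 0]],
  ],
)

```text
time_s: 5.23
tool_pos: [0.5139, -0.1296, 0.2974]
tcp_rot: [-0.0, 0.977, 0.214, -0.001]
force: [0.2, 0.4, -0.9]
gripper_width: 0.0003
finger_force: 0.0
```

```bash
python3 look.py a4.png
```

```text
[ 0.51309957 -0.12937835  0.29639043] 5.3333 [0.95765153 0.01959074 0.11414437] 0.00025257684659936935 [[0.908, 0.418, -0.004], [0.418, -0.908, 0.001], [-0.003, -0.002, -1.0]] [ 0.26428242  0.36124983 -0.09864199  1.72144228  0.03967047  1.06483764
 -0.98642329]
shift [0.57822032 0.95650476 6.38635806]
```

View pics/a4.png

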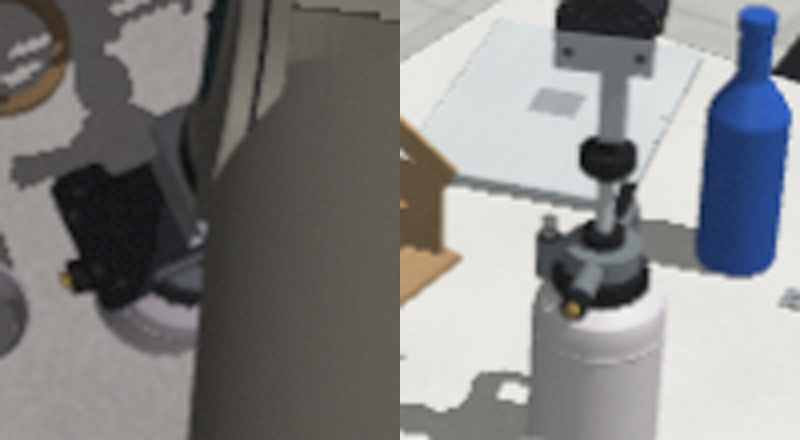

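Emit:
arm_command(
  targets=[
    [[0, 0, 20, 0, 0, 0, 0], [0, 0, 20, 0, 0, 0, 0], [0, 0, 10, 0, 0, 0, 0], [0, 0, 0, 0, 0, 0, 0], [0, 0, 0, 0, 0, 0, 0], [0, 0, -16, 0, 0, 0, 0], [0, 0, -18, 0, 0, 0, 0], [0, 0, -18, 0, 0, 0, 0], [0, 0, 0, 0, 0, 0, 0], [0, 0, 0, 0, 0, 0, 0], [0, 0, 20, 0, 0, 0, 0], [0, 0, 20, 0, 0, 0, 0], [0, 0, 12, 0, 0, 0, 0], [0, 0, 0, 0, 0, 0, 0], [0, 0, 0, 0, 0, 0, 0]],
  ],
)

```text
time_s: 6.58
tool_pos: [0.516, -0.13, 0.2501]
tcp_rot: [0.001, 0.977, 0.214, 0.002]
force: [-2.1, -0.0, 20.4]
gripper_width: 0.0007
finger_force: 10.5
```

Emit:
arm_command(
  targets=[
    [[0, 0, -16, 0, 0, 0, 0], [0, 0, -18, 0, 0, 0, 0], [0, 0, -18, 0, 0, 0, 0], [0, 0, 0, 0, 0, 0, 0], [0, 0, 0, 0, 0, 0, 0], [0, 0, 20, 0, 0, 0, 0], [0, 0, 20, 0, 0, 0, 0], [0, 0, 12, 0, 0, 0, 0], [0, 0, 0, 0, 0, 0, 0], [0, 0, 0, 0, 0, 0, 0], [0, 0, -16, 0, 0, 0, 0], [0, 0, -18, 0, 0, 0, 0], [0, 0, -18, 0, 0, 0, 0], [0, 0, 0, 0, 0, 0, 0], [0, 0, 0, 0, 0, 0, 0]],
  ],
)

```text
time_s: 7.83
tool_pos: [0.5136, -0.1294, 0.2989]
tcp_rot: [-0.0, 0.977, 0.214, -0.001]
force: [-0.1, -0.4, -0.3]
gripper_width: 0.0004
finger_force: 0.0
```

```bash
python3 look.py a5.png
```

```text
[ 0.51290419 -0.12933426  0.29808924] 7.9333 [-0.48815804 -0.92600544  0.68503893] 0.00039556183162044607 [[0.908, 0.419, -0.004], [0.419, -0.908, 0.001], [-0.004, -0.003, -1.0]] [ 0.26452338  0.3597803  -0.0989513   1.71869702  0.03951382  1.06961945
 -0.98627085]
shift [0.74634081 1.08507149 8.08364613]
```

View pics/a5.png

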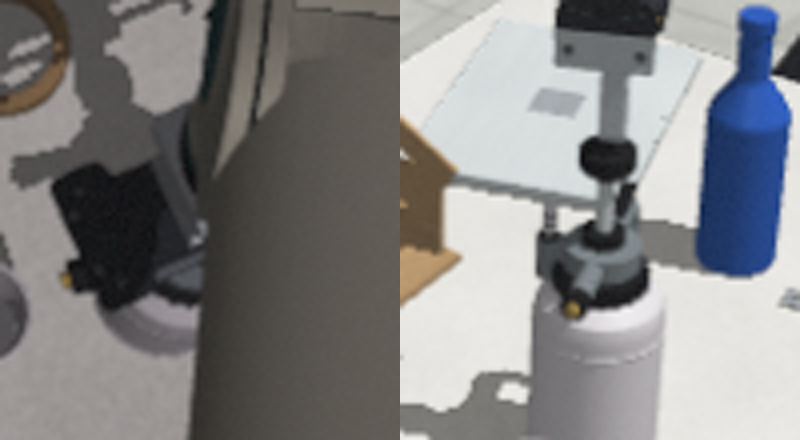

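Emit:
arm_command(
  targets=[
    [[0, 0, 20, 0, 0, 0, 0], [0, 0, 20, 0, 0, 0, 0], [0, 0, 12, 0, 0, 0, 0], [0, 0, 0, 0, 0, 0, 0], [0, 0, 0, 0, 0, 0, 0], [0, 0, -16, 0, 0, 0, 0], [0, 0, -18, 0, 0, 0, 0], [0, 0, -18, 0, 0, 0, 0], [0, 0, 0, 0, 0, 0, 0], [0, 0, 0, 0, 0, 0, 0], [0, 0, 20, 0, 0, 0, 0], [0, 0, 20, 0, 0, 0, 0], [0, 0, 12, 0, 0, 0, 0], [0, 0, 0, 0, 0, 0, 0], [0, 0, 0, 0, 0, 0, 0]],
  ],
)

```text
time_s: 9.18
tool_pos: [0.5159, -0.1298, 0.2501]
tcp_rot: [0.001, 0.977, 0.214, 0.002]
force: [-1.8, 1.3, 21.5]
gripper_width: 0.0005
finger_force: 10.8
```

Emit:
arm_command(
  targets=[
    [[0, 0, -16, 0, 0, 0, 0], [0, 0, -18, 0, 0, 0, 0], [0, 0, -18, 0, 0, 0, 0], [0, 0, -20, 0, 0, 0, 0], [0, 0, -25, 0, 0, 0, 0], [-20, 15, 0, 0, 0, 0, 0], [-26, 20, 0, 0, 0, 0, 0], [-26, 20, 0, 0, 0, 0, 0], [-26, 20, 0, 0, 0, 0, 0], [-26, 20, 0, 0, 0, 0, 0], [-26, 20, 0, 0, 0, 0, 0], [-26, 20, 0, 0, 0, 0, 0], [-26, 20, 0, 0, 0, 0, 0], [-26, 20, 0, 0, 0, 0, 0], [-26, 20, 0, 0, 0, 0, 0], [0, 0, 0, 0, 0, 0, 0], [0, 0, 0, 0, 0, 0, 0]],
  ],
)

```text
time_s: 10.6
tool_pos: [0.363, -0.4139, 0.3428]
tcp_rot: [-0.002, 0.977, 0.212, -0.002]
force: [-0.3, 0.4, -0.3]
gripper_width: 0.0006
finger_force: 0.0
```

```bash
python3 look.py a6.png
```

```text
[ 0.36540918 -0.41154647  0.3436519 ] 10.7 [ 0.32770026  0.32461967 -0.88480289] 0.0004269489277741673 [[0.908, 0.419, -0.002], [0.419, -0.908, 0.003], [-0.0, -0.004, -1.0]] [ 0.7746168   0.35754699  0.02843799  1.59053536 -0.01162068  1.19725687
 -0.33265735]
shift [ 252.95653563 -193.11663127   54.26904158]
```

View pics/a6.png

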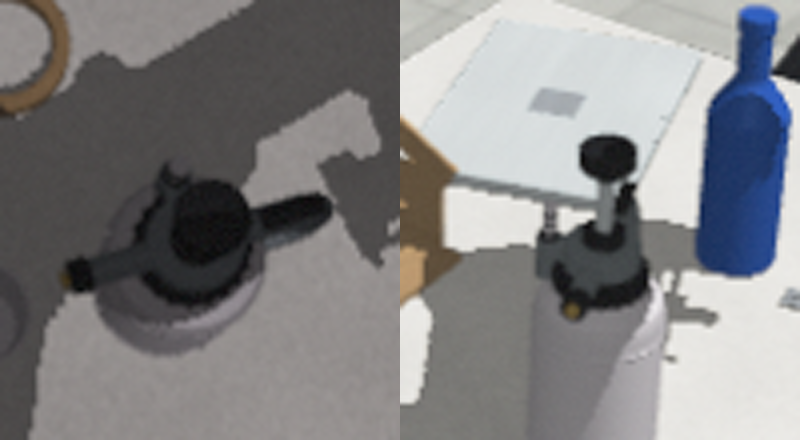

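The gauge pin now spans (550, 202) to (550, 238) in the side crop. That is the same as before the last two strokes and about 27 mm by the knob's scale, so it is fully out. The knob is up and the sprayer stands where it was.

```bash
python3 -c "
from bench import env; print(env.finish_job())"
```

```text
the job is handed in; nothing more can be done
None
```

I pumped the sprayer with eight full strokes until the gauge pin stopped rising at its full height, let the knob spring back up, took the hand away, and handed the job in about 11 s into the 48 s limit; I judged the pin by its measured height, because the three rings were too small to count reliably in the pictures.

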